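Make up two sampling kits

ROBOT

A 7-joint arm with a two-finger parallel gripper is mounted at the origin on the work surface; the furniture and walls round the work are solid. World frame = base frame: x ahead of the robot, y to its left, z up, the work surface at z = 0. Lengths are in mm, angles in rad, forces in N, time in s.
With the tool pointing down it reaches from about 400 to 850 mm from the base axis. Payload 4.4 kg.
Tool frame: the origin (TCP) lies at the very end of the fingers, on their centre line; the grasp point (between the pads) lies 19 mm behind it (env.pinch_z is the distance from the TCP to the grasp point, in mm); z points along the fingers, y is the line along which they close (so a half turn about z gives the same grasp; the last joint's range is limited). The gripper opens to 94 mm and grips with 3 to 60 N. Pads are 16 mm wide; open, the fingers measure 119 mm over their backs; the gripper's body (75 mm by 177 mm) begins 78 mm behind the grasp point.
Start: joints at [1.059, 0.628, 0.038, 1.517, -0.027, 0.996, -0.02], TCP at [280.296, -586.474, 205.478] pointing down, gripper open.
Joint ranges: [-3.06, 3.06], [-0.37, 2.12], [-1.25, 1.32], [0.18, 2.47], [-1.1, 4.24], [0.23, 1.98], [-2.94, 2.94]. Speed limits (rad/s): [2.57, 2.57, 3.14, 3.14, 3.14, 3.14, 3.14].

INTERFACE

Orientations are given as [roll, pitch, yaw] about the fixed x, y, z axes, in that order (R = Rz(yaw) Ry(pitch) Rx(roll)).
In Python, from rig import env gives the robot as it stands.
- The arm moves only by the shell command python3 -m handwheel 'ROWS' [OPENING] [FORCE]. ROWS is a JSON object of lists of equal length, an entry for each row: "xyz": the shift along the tool's x, y, z in mm, a list of three; "rotation": the turn, a rotation vector about the tool's x, y, z in degrees, a list of three. In form: {"xyz": [[x, y, z], ...], "rotation": [[wx, wy, wz], ...]}. A call has 1 to 8 rows; each row shifts and turns the commanded pose from where the row before left it, along the tool's axes as they then stand; what a row does not reach is not made up. A row lasts 1/12 s, in which the tool goes at most 41.7 mm and 7.16 degrees, less where a joint would pass 70% of its speed; a pose out of reach is approached as far as the arm can. A call is refused whole if a number of a shift passes 41.7 or a number of a turn 7.16, either way. A call with a gripper value outside its range is refused whole. OPENING is the closure, from 0 (fully open) to 1 (shut), set as the call begins (- or left out, the last holds). The fingers move at their own pace and stop on an object; FORCE is the grip in N (left out, the last holds). Time passes only in rows, so rows that do not move let the fingers close. It gives the time, the measured TCP pose, the force, the opening and the grip force at its end, in the units of the state.
- env.sense(): the state, without advancing time (a new reading comes with each control period).
- env.snapshot(name): name is "scene" or "top" or "wrist"; returns a dict with "img" (420x560x3 uint8, blue, green, red), "z_map" (420x560 float32, mm along the optical axis (not along the pixel's ray), 0 where there is no reading), "fx", "fy", "cx", "cy" (pixels), "k1" (the pictures are not rectified: a ray, as slopes to the right and down, at radius r is drawn at 1 + k1 r^2 times it, then the intrinsics apply), "origin" and "rotation" of the camera in the world. Camera axes: x right, y up, looking along -z (the intrinsics and any distortion apply to the point x, -y, -z); pixel columns grow to the right and rows downward; lengths in mm; the calibration is good to about 2 mm. A picture is of the moment at which its call begins.
- env.sign_off(): hands the job in; it is judged then, once.
The state is a dict: "time_s": time; "joint_pos": joint angles; "joint_velocities": joint speeds; "effort": joint torques, N m; "eef_pos": TCP position; "eef_rot": TCP orientation; "ft_force": force on the tool from outside, world axes, zero at the start; "ft_torque": the same for the moment, N m; "gripper_width": finger opening in mm; "grasp_force": force on a finger pad.
Only numpy, scipy, OpenCV 4.12 (cv2) and the standard library are available. Lean on these libraries where they do the work, as an engineer would, in place of code of your own. Each camera call takes 0.05 s, during which the arm holds its last target. There are 200 camera calls.

TASK

Make up the two sampling kits from the stock on the bench: the amber vial and the red rubber bulb go in the blue tray, the white vial and the small squat jar with the broad pale lid in the yellow tray. In each tray stand the vial in the narrow compartment and the other piece in the wide one, upright on the tray's floor. Leave the wash bottle, the flask and the cork where they are.

Things in the scene. Friction and masses are not known exactly. Their poses are not given: they have to be found in the camera images.
- amber_vial_mid (a point): amber-brown vial with a black cap, 33 mm diameter (cap 24 mm), 58 mm high; the brown body reaches about 45 mm up. This point is its centre, half-way up, z along its height. Stands upright and loose on the bench.
- white_vial_mid (a point): white vial with an orange-striped label and a black cap, 36 mm diameter (cap 27 mm), 78 mm high; the white body reaches about 60 mm up. This point is its centre, half-way up, z along its height. Stands upright and loose on the bench.
- red_bulb_mid (a point): red rubber pipette bulb, rigid here, 51 mm diameter at its widest about 22 mm up, narrowing to a neck at the top, 72 mm high. Grasp it round its belly. This point is its centre, half-way up, z along its height. Stands upright and loose on the bench.
- lidded_jar_mid (a point): small squat white jar with a broad pale (white to light-grey) lid, 44 mm diameter (body 40 mm, lid 42 to 44 mm from 41 mm up), 56 mm high. This point is its centre, half-way up, z along its height. Stands upright and loose on the bench.
- blue_tray: Blue plastic kit tray fixed to the bench, open on top, 140 (x) x 80 (y) x 18 mm; walls and floor 4 mm. A cross wall splits it into two compartments, each 72 mm across in y: narrow, 52 mm long, centred at x = -40 mm, y = 0; wide, 76 mm long, centred at x = +28 mm, y = 0. White card outside the narrow end. Origin: centre of the underside, on the bench; z up, x from narrow to wide.
- yellow_tray: Yellow plastic kit tray fixed to the bench, open on top, 140 (x) x 80 (y) x 18 mm; walls and floor 4 mm. A cross wall splits it into two compartments, each 72 mm across in y: narrow, 52 mm long, centred at x = -40 mm, y = 0; wide, 76 mm long, centred at x = +28 mm, y = 0. White card outside the narrow end. Origin: centre of the underside, on the bench; z up, x from narrow to wide.
- wash_bottle: bystander: loose grey plastic wash bottle with a red top, 53 mm diameter, 145 mm high, beyond the trays. Origin: centre of its underside.
- flask: bystander: loose glass conical flask with pale orange contents, 86 mm diameter, 135 mm high, beyond the trays. Origin: centre of its underside.
- cork: bystander: loose brown cork standing on the bench, 26 mm diameter and height. Origin: centre of its underside.
Things that resemble listed ones, but are neither listed nor needed, are in the scene too. What is shaped like the part that bears white_vial_mid but turquoise is not meant.

How it is judged:
By the outcome, as a careful person would: the job done as asked, in the order asked, and still so for the second after the job is handed in, with the robot touching nothing.
It also fails if it takes over 93 s, if anything falls off the work surface, if the arm or the gripper's body presses on something with over 40 N, if the wrist force passes 120 N, or if a joint passes its speed limit or range.

## Working session

There is one attempt and no reset: what is moved stays moved. The work goes in short steps, Python scripts to look and compute and a shell command to move; the robot and the scene stay as the last step left them, time stands still between calls to the robot, and variables do not carry over. Pictures are saved under pics/ and viewed, at most 14 in all, crops included, and the job is handed in when it is done.

```bash
ls; mkdir -p pics; cat > h.py <<'E'
import numpy as np, cv2
from rig import env
def ray(s,u,v):
    x,y=(u-s["cx"])/s["fx"],(v-s["cy"])/s["fy"]
    xd,yd=x,y
    for _ in range(20):
        f=1+s["k1"]*(x*x+y*y); x,y=xd/f,yd/f
    return np.array(s["origin"]),np.array(s["rotation"])@np.array([x,-y,-1.0])
def onz(s,u,v,z):
    o,d=ray(s,u,v); return o+d*(z-o[2])/d[2]
def bydepth(s,u,v):
    o,d=ray(s,u,v); return o+d*float(s["z_map"][int(v),int(u)])
E
python3 - <<'E'
from h import *
import pickle
for n in ("scene","top"):
    s=env.snapshot(n); cv2.imwrite(f"pics/{n}0.png",s["img"]); pickle.dump(s,open(n+".pkl","wb"))
    print(n,s["fx"],s["k1"],s["origin"],s["rotation"])
print(env.sense())
E
```

```text
pics
scene 403.1829210393295 -0.0711403436892407 [-22.43977728 385.05405985 574.41324675] [ 9.10378796e-01  2.06222187e-03 -2.07882161e+00]
top 401.02084622856296 -0.02302665707835225 [ 419.9707277    67.02640201 1031.59206428] [ 0.16683933 -0.01617338 -1.54983503]
{'time_s': 0.1, 'joint_pos': array([ 1.05919897,  0.62921162,  0.03843973,  1.51825171, -0.02699039,
        0.99629644, -0.01998687]), 'joint_velocities': array([ 1.31234204e-03, -1.52402711e-03,  6.42326972e-04, -2.39433492e-03,
       -5.31423067e-05, -1.05624749e-03,  1.05031391e-04]), 'effort': array([ 2.72252903e-03, -5.50788939e+01,  1.14731826e+00, -1.87118518e+01,
       -5.22369181e-02,  1.91861833e-02,  4.01487330e-05]), 'eef_pos': array([ 280.03961476, -585.92952659,  204.67842468]), 'eef_rot': array([-3.13994339e+00,  1.89666848e-05,  4.45820172e-01]), 'ft_force': array([ 0.28814432, -0.54893475, -0.09181886]), 'ft_torque': array([-0.00589362, -0.02212473, -0.00494267]), 'grasp_force': 0.0, 'gripper_width': 93.93130377006477}
```

```bash
sed -i 's/np.array(s\["rotation"\])@/R.from_euler("xyz",s["rotation"]).as_matrix()@/; 1a from scipy.spatial.transform import Rotation as R' h.py; cat h.py | head -12
```

```text
import numpy as np, cv2
from scipy.spatial.transform import Rotation as R
from rig import env
def ray(s,u,v):
    x,y=(u-s["cx"])/s["fx"],(v-s["cy"])/s["fy"]
    xd,yd=x,y
    for _ in range(20):
        f=1+s["k1"]*(x*x+y*y); x,y=xd/f,yd/f
    return np.array(s["origin"]),R.from_euler("xyz",s["rotation"]).as_matrix()@np.array([x,-y,-1.0])
def onz(s,u,v,z):
    o,d=ray(s,u,v); return o+d*(z-o[2])/d[2]
def bydepth(s,u,v):
```

View pics/scene0.png

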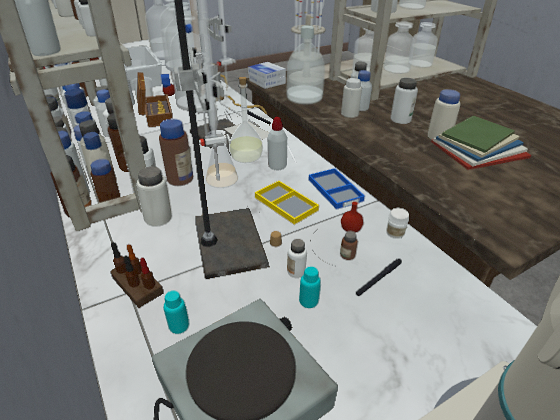

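View pics/top0.png

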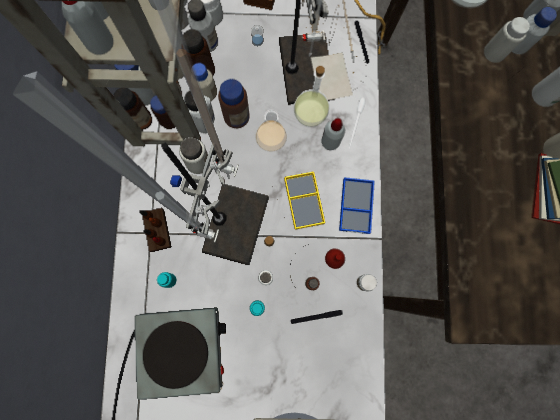

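Candidates in the top image:
- Amber vial: (312,283). The large brown bottle at (233,100) and the brown cork at (269,241) could be mistaken for it.
- White vial: (265,277). The turquoise ones at (257,308) and (166,280) have the same shape, and the big white bottle at (192,150) is similar.
- Red bulb: (335,258). The red wash-bottle top is at (336,126).
- Jar: (367,282).
- Trays: yellow (305,200), blue (357,205).

I'll check these in one close crop.

```bash
cat > m.py <<'E'
from h import *
import pickle
t=pickle.load(open("top.pkl","rb")); c=pickle.load(open("scene.pkl","rb"))
a=cv2.resize(t["img"][160:330,235:395],None,fx=2.5,fy=2.5,interpolation=cv2.INTER_CUBIC)
b=cv2.resize(c["img"][160:310,240:420],None,fx=2.2,fy=2.2,interpolation=cv2.INTER_CUBIC)
o=np.zeros((430,800,3),np.uint8); o[:a.shape[0],:a.shape[1]]=a; o[:b.shape[0],402:402+b.shape[1]]=b[:,:398]
cv2.imwrite("pics/crop.png",o)
for n,u,v,z in [("white",265,277,78),("amber",312,283,58),("bulb",335,258,50),("jar",367,282,56),("turq",257,308,70),("cork",269,241,26),("rod",219,217,0)]:
    print(n,onz(t,u,v,z).round(), bydepth(t,u,v).round())
hsv=cv2.cvtColor(t["img"],cv2.COLOR_BGR2HSV)
for n,lo,hi in [("blue",(105,150,80),(125,255,255)),("yellow",(22,150,100),(35,255,255))]:
    m=cv2.inRange(hsv,lo,hi); m[:160]=0; m[240:]=0; m[:,:270]=0; m[:,390:]=0
    cs=max(cv2.findContours(m,cv2.RETR_EXTERNAL,cv2.CHAIN_APPROX_NONE)[0],key=cv2.contourArea)
    P=np.array([onz(t,*p,18)[:2] for p in cs[:,0]],np.float32)
    print(n,cv2.minAreaRect(P), cv2.boxPoints(cv2.minAreaRect(cs)).round())
E
python3 m.py
```

```text
white [439.  79.  78.] [439.  79.  79.]
amber [427. -34.  58.] [427. -34.  57.]
bulb [489. -91.  50.] [488. -89.  60.]
jar [ 432. -167.   56.] [ 432. -168.   55.]
turq [366.  96.  70.] [367.  96.  76.]
cork [530.  72.  26.] [529.  72.  27.]
rod [592. 204.   0.] [582. 196.  59.]
blue ((629.1653442382812, -152.09115600585938), (80.326171875, 139.8961639404297), 85.02532958984375) [[339. 231.]
 [343. 178.]
 [374. 180.]
 [370. 233.]]
yellow ((639.600830078125, -16.348312377929688), (140.085205078125, 79.7365951538086), 12.465757369995117) [[284. 177.]
 [314. 171.]
 [325. 223.]
 [295. 229.]]
```

View pics/crop.png

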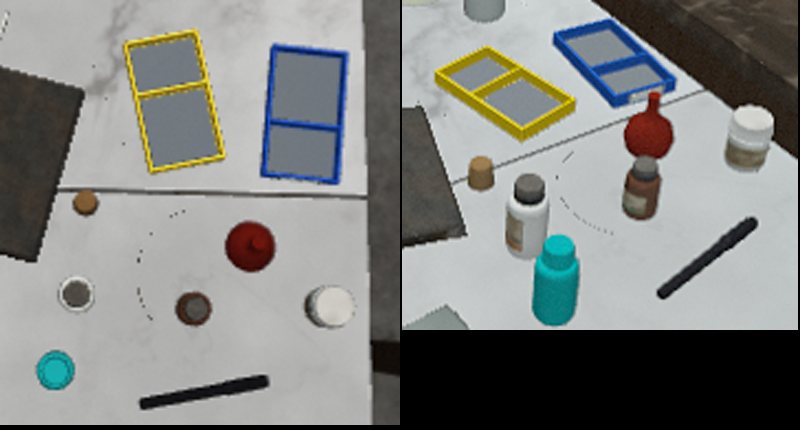

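The crop shows the amber vial at (192,308), bulb (250,246), jar (330,306), white vial (76,294) and cork (85,202), with turquoise at (55,370), which is not wanted. The yellow tray's narrow end is the far one and the blue tray's is the near one, with its card visible. I'll go above the amber vial and check the tall obstacles from the top depth image.

```bash
cat >> h.py <<'E'
def plan(x,y,z,yaw):
    s=env.sense(); p=s["eef_pos"]; Rm=R.from_euler("xyz",s["eef_rot"])
    d=Rm.inv().apply(np.array([x,y,z])-p)
    rv=(Rm.inv()*R.from_euler("xyz",[np.pi,0,np.radians(yaw)])).as_rotvec(degrees=True)
    print("t",round(s["time_s"],2),"pos",p.round(1),"yaw",np.degrees(s["eef_rot"]).round(1),"-> shift",d.round(1),"turn",rv.round(1),"| w",round(s["gripper_width"],1),"gf",round(s["grasp_force"],1),"ft",s["ft_force"].round(1))
E
python3 -m handwheel '{"xyz": [[23.2,-27.2,0],[23.2,-27.2,0],[23.2,-27.2,0],[23.2,-27.2,0],[23.2,-27.2,0],[23.2,-27.2,0],[23.2,-27.2,0],[23.2,-27.2,0]], "rotation": [[0,0,0],[0,0,0],[0,0,0],[0,0,0],[0,0,0],[0,0,0],[0,0,0],[0,0,0]]}' 0.3 15
python3 - <<'E'
from h import *
import pickle
t=pickle.load(open("top.pkl","rb"))
pts=np.array([bydepth(t,u,v) for v in range(60,330) for u in range(150,400) if t["z_map"][v,u]>0])
q=pts[(pts[:,2]>100)&(pts[:,0]>380)&(pts[:,0]<860)&(abs(pts[:,1])<260)]
for i in range(380,860,40):
    for j in range(-260,260,40):
        k=q[(q[:,0]>=i)&(q[:,0]<i+40)&(q[:,1]>=j)&(q[:,1]<j+40)]
        if len(k): print((i,j),"n",len(k),"z",k[:,2].min().round(),k[:,2].max().round(),"x",k[:,0].min().round(),"y",k[:,1].min().round(),k[:,1].max().round())
plan(427,-34,180,-5)
E
```

```text
time_s: 0.77
eef_pos: [353.9, -308.3, 205.3]
eef_rot: [-3.141, 0.0, 0.446]
ft_force: [0.2, 0.3, 0.4]
gripper_width: 65.9
grasp_force: 0.0
(460, 140) n 2 z 282.0 285.0 x 499.0 y 171.0 173.0
(500, 140) n 142 z 275.0 370.0 x 501.0 y 167.0 180.0
(500, 180) n 992 z 275.0 653.0 x 504.0 y 180.0 214.0
(540, 140) n 91 z 353.0 389.0 x 541.0 y 156.0 179.0
(540, 180) n 315 z 337.0 389.0 x 540.0 y 180.0 220.0
(540, 220) n 6 z 347.0 375.0 x 575.0 y 220.0 222.0
(580, 140) n 183 z 334.0 389.0 x 587.0 y 149.0 180.0
(580, 180) n 682 z 102.0 562.0 x 580.0 y 180.0 219.0
(580, 220) n 122 z 352.0 374.0 x 581.0 y 220.0 241.0
(620, 100) n 26 z 276.0 367.0 x 628.0 y 134.0 140.0
(620, 140) n 1450 z 207.0 671.0 x 620.0 y 140.0 179.0
(620, 180) n 2 z 348.0 384.0 x 621.0 y 180.0 181.0
(700, 220) n 155 z 100.0 127.0 x 708.0 y 234.0 260.0
(740, 220) n 170 z 100.0 367.0 x 740.0 y 234.0 260.0
(780, -140) n 10 z 100.0 107.0 x 796.0 y -104.0 -100.0
(780, -100) n 200 z 100.0 148.0 x 786.0 y -99.0 -66.0
(780, 20) n 16 z 101.0 137.0 x 806.0 y 57.0 59.0
(780, 60) n 97 z 100.0 138.0 x 797.0 y 61.0 91.0
(780, 220) n 202 z 104.0 368.0 x 780.0 y 246.0 260.0
(820, -100) n 2 z 100.0 102.0 x 821.0 y -77.0 -74.0
(820, 20) n 3 z 133.0 134.0 x 821.0 y 59.0 60.0
(820, 60) n 70 z 100.0 136.0 x 821.0 y 62.0 88.0
(820, 100) n 15 z 104.0 130.0 x 851.0 y 136.0 140.0
(820, 140) n 324 z 100.0 163.0 x 835.0 y 140.0 180.0
(820, 180) n 106 z 102.0 164.0 x 838.0 y 180.0 200.0
(820, 220) n 102 z 101.0 354.0 x 820.0 y 226.0 260.0
t 0.77 pos [ 353.9 -308.3  205.3] yaw [-180.     0.    25.5] -> shift [ 184.2 -216.    25.4] turn [-0.   0.  30.5] | w 65.9 gf 0.0 ft [0.2 0.3 0.4]
```

```bash
python3 -m handwheel '{"xyz": [[23,-27,3],[23,-27,3],[23,-27,3],[23,-27,3],[23,-27,3],[23,-27,3],[23,-27,3],[23,-27,3]], "rotation": [[0,0,0],[0,0,0],[0,0,0],[0,0,0],[0,0,0],[0,0,0],[0,0,0],[0,0,0]]}' | head -2
python3 -m handwheel '{"xyz": [[0,0,0],[0,0,0],[0,0,0],[0,0,0],[0,0,0]], "rotation": [[0,0,6.1],[0,0,6.1],[0,0,6.1],[0,0,6.1],[0,0,6.1]]}' | head -3
cat > w.py <<'E'
from h import *
import sys,pickle
s=env.snapshot("wrist"); pickle.dump(s,open("wrist.pkl","wb")); cv2.imwrite(f"pics/{sys.argv[1]}.png",s["img"])
print(s["origin"],s["rotation"])
plan(427,-34,180,-5)
E
python3 w.py w1
```

```text
time_s: 1.43
eef_pos: [426.8, -34.2, 181.3]
time_s: 1.85
eef_pos: [426.6, -35.7, 181.3]
eef_rot: [3.142, 0.001, -0.091]
[493.36528031 -41.60820643 360.67491721] [-2.33600913e-01 -1.77858575e-04 -1.66097172e+00]
t 1.9 pos [426.6 -35.8 181.3] yaw [180.    0.   -5.5] -> shift [ 0.2 -1.8  1.3] turn [ 0.   0.  -0.5] | w 66.0 gf 0.0 ft [-0.1 -0.4  0. ]
```

View pics/w1.png

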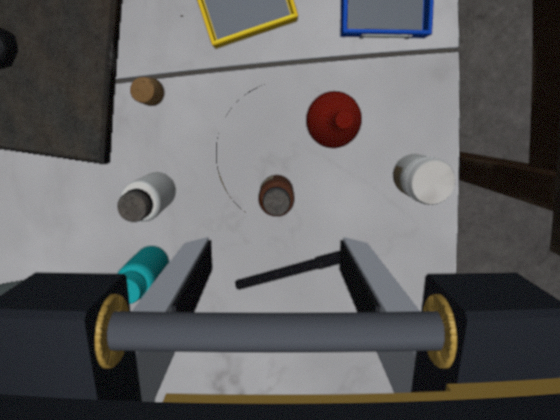

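The wrist image shows the amber cap at (277,202), white cap (135,206), bulb (334,119), jar lid (433,180) and turquoise (145,270). I'll refine all the positions from it.

```bash
python3 - <<'E'
from h import *
import pickle
s=pickle.load(open("wrist.pkl","rb"))
hsv=cv2.cvtColor(s["img"],cv2.COLOR_BGR2HSV)
def comp(m,seed):
    n,l,st,c=cv2.connectedComponentsWithStats(m); k=l[seed[1],seed[0]]; return st[k],c[k]
mr=cv2.inRange(hsv,(0,180,60),(8,255,255)); print("red",comp(mr,(334,119)))
for n,u,v,z in [("amber cap",277,202,58),("white cap",135,206,78),("jar lid",433,180,56)]:
    print(n,onz(s,u,v,z).round(1),bydepth(s,u,v).round(1),s["img"][v,u])
# depth-based tops: centroid of points within top 5mm
P=np.array([[bydepth(s,u,v) for u in range(100,470)] for v in range(80,235)]).reshape(-1,3)
for n,x,y,r,lo,hi in [("amber",427,-34,25,53,63),("white",439,79,28,73,83),("jar",432,-167,32,50,62),("bulbneck",488,-90,30,60,80),("bulbbelly",488,-90,40,18,26)]:
    k=P[(np.hypot(P[:,0]-x,P[:,1]-y)<r)&(P[:,2]>lo)&(P[:,2]<hi)]
    print(n,len(k),k.mean(0).round(1),((k.min(0)+k.max(0))/2).round(1),(k.max(0)-k.min(0)).round(1))
E
```

```text
red (array([     0,      0,    560,    420, 233257], dtype=int32), array([279.04705968, 210.27181178]))
amber cap [427.7 -37.1  58. ] [427.5 -37.1  57. ] [78 80 83]
white cap [439.1  75.2  78. ] [438.9  75.5  77.3] [64 67 71]
jar lid [ 434.5 -170.1   56. ] [ 434.3 -170.5   55.1] [172 177 177]
amber 570 [427.7 -36.4  57.4] [427.4 -36.2  56.5] [22.2 22.5  6.5]
white 762 [438.6  77.7  77.5] [437.9  78.2  76.8] [25.6 24.8  7.5]
jar 1708 [ 433.4 -168.7   55.4] [ 432.7 -169.8   54.1] [39.3 40.   7.9]
bulbneck 247 [491.  -93.2  71.5] [490.9 -93.5  67.4] [12.2 12.6 13.7]
bulbbelly 161 [492.2 -81.4  23.6] [490.7 -93.7  23.2] [50.5 49.8  5.4]
```

```bash
python3 -m handwheel '{"xyz": [[1,0,36],[0,0,36],[0,0,36],[0,0,36],[0,0,15],[0,0,4.5]], "rotation": [[0,0,0],[0,0,0],[0,0,0],[0,0,0],[0,0,0],[0,0,0]]}' | head -3
python3 -m handwheel '{"xyz": [[0,0,0],[0,0,0],[0,0,0],[0,0,0],[0,0,0],[0,0,0],[0,0,0],[0,0,0]], "rotation": [[0,0,0],[0,0,0],[0,0,0],[0,0,0],[0,0,0],[0,0,0],[0,0,0],[0,0,0]]}' 1 20
python3 -c "
from h import *
plan(589.3,-148.6,120,-5)"
```

```text
time_s: 2.4
eef_pos: [424.7, -34.8, 23.1]
eef_rot: [-3.139, 0.01, -0.084]
time_s: 3.07
eef_pos: [427.3, -34.9, 26.1]
eef_rot: [-3.138, 0.004, -0.087]
ft_force: [-0.3, -1.0, 6.8]
gripper_width: 31.4
grasp_force: 20.0
t 3.07 pos [427.3 -34.9  26.1] yaw [-179.8    0.2   -5. ] -> shift [170.9  99.  -94.8] turn [-0.2  0.2  0. ] | w 31.4 gf 20.0 ft [-0.3 -1.   6.8]
```

The grip landed on the vial's shoulder, about 6 mm too high. I'll open, go lower and regrip.

```bash
python3 -m handwheel '{"xyz": [[0,0,0],[0,0,0],[0,0,0],[0,0,0]], "rotation": [[0,0,0],[0,0,0],[0,0,0],[0,0,0]]}' 0.4
python3 -c "
from h import *
plan(427.5,-36,13,-5)"
```

```text
time_s: 3.4
eef_pos: [426.5, -34.8, 25.5]
eef_rot: [-3.139, 0.006, -0.087]
ft_force: [0.2, 0.6, -0.7]
gripper_width: 53.7
grasp_force: 0.0
t 3.4 pos [426.5 -34.8  25.5] yaw [-179.8    0.3   -5. ] -> shift [ 1.2  1.1 12.5] turn [-0.2  0.3  0. ] | w 53.7 gf 0.0 ft [ 0.2  0.6 -0.7]
```

```bash
python3 -m handwheel '{"xyz": [[1,1,5],[0,0,5],[0,0,2.5],[0,0,0]], "rotation": [[0,0,0],[0,0.3,0],[0,0,0],[0,0,0]]}' | head -3
python3 -m handwheel '{"xyz": [[0,0,0],[0,0,0],[0,0,0],[0,0,0],[0,0,0],[0,0,0],[0,0,0]], "rotation": [[0,0,0],[0,0,0],[0,0,0],[0,0,0],[0,0,0],[0,0,0],[0,0,0]]}' 1 20
python3 -c "
from h import *
plan(589.3,-148.6,120,-5)"
```

```text
time_s: 3.73
eef_pos: [426.9, -35.8, 12.8]
eef_rot: [-3.139, 0.002, -0.087]
time_s: 4.32
eef_pos: [427.6, -35.8, 13.5]
eef_rot: [-3.138, 0.0, -0.087]
ft_force: [0.3, 0.5, 3.5]
gripper_width: 31.7
grasp_force: 20.0
t 4.32 pos [427.6 -35.8  13.5] yaw [-179.8    0.    -5. ] -> shift [ 170.9   98.  -106.9] turn [-0.2  0.   0. ] | w 31.7 gf 20.0 ft [0.3 0.5 3.5]
```

```bash
python3 -m handwheel '{"xyz": [[0,0,-15],[0,0,-36],[0,0,-36],[0,0,-20],[15,9,0]], "rotation": [[0,0,0],[0,0,0],[0,0,0],[0,0,0],[0,0,0]]}' | head -2
python3 -m handwheel '{"xyz": [[26,15,0],[26,15,0],[26,15,0],[26,15,0],[26,15,0],[17,10,0],[9,4,0],[0,0,0]], "rotation": [[0,0,0],[0,0,0],[0,0,0],[0,0,0],[0,0,0],[0,0,0],[0,0,0],[0,0,0]]}' 
python3 w.py w2; python3 -c "
from h import *
plan(589.3,-148.6,40,-5)"
```

```text
time_s: 4.73
eef_pos: [440.9, -44.8, 123.4]
time_s: 5.4
eef_pos: [590.8, -150.5, 119.6]
eef_rot: [-3.14, -0.001, -0.088]
ft_force: [-0.9, -0.1, -1.0]
gripper_width: 31.4
grasp_force: 20.0
[ 657.30859264 -156.35350508  299.04159398] [-2.32419180e-01  1.27349139e-03 -1.65737574e+00]
t 5.45 pos [ 589.2 -149.2  119.4] yaw [-1.798e+02  1.000e-01 -5.000e+00] -> shift [-171.7 -100.7  -60.1] turn [-0.2  0.1 -0. ] | w 31.2 gf 20.0 ft [-0.4  0.1  0.4]
t 5.45 pos [ 589.2 -149.2  119.4] yaw [-1.798e+02  1.000e-01 -5.000e+00] -> shift [ 0.2 -0.4 79.4] turn [-0.2  0.1 -0. ] | w 31.2 gf 20.0 ft [-0.4  0.1  0.4]
```

View pics/w2.png

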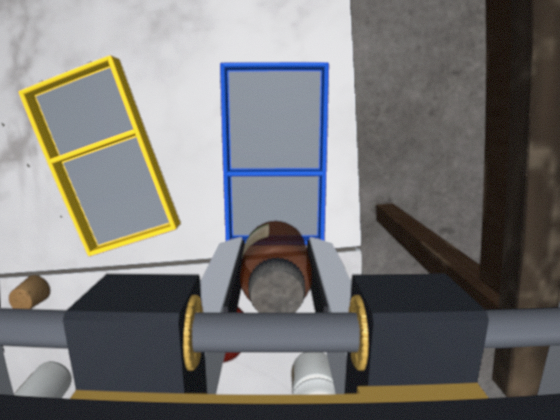

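The vial is held upright. The blue far corners are at (222,64) and (328,64), and the yellow outer corners at (20,92), (115,57), (178,228) and (90,254). I'll check the tray poses from this view.

```bash
python3 - <<'E'
from h import *
import pickle
s=pickle.load(open("wrist.pkl","rb"))
hsv=cv2.cvtColor(s["img"],cv2.COLOR_BGR2HSV)
for n,lo,hi in [("blue",(105,150,80),(125,255,255)),("yellow",(22,150,80),(35,255,255))]:
    m=cv2.inRange(hsv,lo,hi); m[270:]=0
    cs=max(cv2.findContours(m,cv2.RETR_EXTERNAL,cv2.CHAIN_APPROX_NONE)[0],key=cv2.contourArea)
    P=np.array([onz(s,*p,18)[:2] for p in cs[:,0]],np.float32); print(n,cv2.minAreaRect(P))
for u,v in [(222,64),(328,64),(225,172),(324,172)]: print(onz(s,u,v,18).round(1))
E
```

```text
blue ((633.21923828125, -153.06576538085938), (78.0030517578125, 133.44126892089844), 85.13199615478516)
yellow ((641.8281860351562, -18.60671615600586), (138.0962677001953, 83.3424301147461), 12.715270042419434)
[ 702.2 -121.    18. ]
[ 695.6 -197.6   18. ]
[ 623.6 -114.3   18. ]
[ 617.1 -189.9   18. ]
```

```bash
python3 -m handwheel '{"xyz": [[0,0,30],[0,0,30],[0,0,20],[0,0,12],[0,0,6],[0,0,0]], "rotation": [[0,0,0],[0,0,0],[0,0,0],[0,0,0],[0,0,0],[0,0,0]]}' | head -3
python3 -c "
from h import *
plan(589.6,-149.3,17.5,-5)"
```

```text
time_s: 5.95
eef_pos: [588.2, -147.7, 21.2]
eef_rot: [-3.138, 0.003, -0.087]
t 5.95 pos [ 588.2 -147.7   21.2] yaw [-179.8    0.2   -5. ] -> shift [1.6 1.5 3.7] turn [-0.2  0.2  0. ] | w 31.2 gf 20.0 ft [-0.1  0.3 -0.4]
```

```bash
python3 -m handwheel '{"xyz": [[1,1,2],[0,0,1.5],[0,0,0]], "rotation": [[0,0,0],[0,0,0],[0,0,0]]}'
python3 -m handwheel '{"xyz": [[0,0,0],[0,0,0],[0,0,0],[0,0,-5],[0,0,-15],[0,0,-30],[0,0,-36],[0,0,-36]], "rotation": [[0,0,0],[0,0,0],[0,0,0],[0,0,0],[0,0,0],[0,0,0],[0,0,0],[0,0,0]]}' 0.55
python3 -c "
from h import *
plan(490.5,-93,120,40)"
```

```text
time_s: 6.2
eef_pos: [590.9, -149.7, 19.4]
eef_rot: [-3.139, -0.001, -0.087]
ft_force: [1.0, 1.4, -0.3]
gripper_width: 31.7
grasp_force: 20.0
time_s: 6.87
eef_pos: [589.5, -149.7, 141.7]
eef_rot: [-3.139, 0.002, -0.087]
ft_force: [0.1, -0.7, 0.1]
gripper_width: 42.2
grasp_force: 0.0
t 6.87 pos [ 589.5 -149.7  141.7] yaw [-1.798e+02  1.000e-01 -5.000e+00] -> shift [-103.5  -47.8   22.1] turn [ -0.2   0.  -45. ] | w 42.2 gf 0.0 ft [ 0.1 -0.7  0.1]
```

```bash
python3 -m handwheel '{"xyz": [[-26,-12,0],[-26,-12,0],[-26,-12,0],[-25.5,-11.8,0]], "rotation": [[0,0,0],[0,0,0],[0,0,0],[0,0,0]]}' 0.2 15 | head -2
python3 -m handwheel '{"xyz": [[0,0,0],[0,0,0],[0,0,0],[0,0,0],[0,0,0],[0,0,0],[0,0,0],[0,0,0]], "rotation": [[0,0,-6.4],[0,0,-6.4],[0,0,-6.4],[0,0,-6.4],[0,0,-6.4],[0,0,-6.4],[0,0,-6.4],[0,0,0]]}' | head -3
python3 w.py w3; python3 -c "
from h import *
plan(490.5,-93,120,40)"
```

```text
time_s: 7.2
eef_pos: [490.1, -92.6, 141.3]
time_s: 7.87
eef_pos: [491.3, -93.4, 141.2]
eef_rot: [-3.139, -0.003, 0.698]
[542.66376893 -51.05041482 320.81785126] [-0.23051319  0.00235918 -0.87193333]
t 7.92 pos [491.3 -93.4 141.1] yaw [-1.799e+02 -1.000e-01  3.970e+01] -> shift [-11.5 -86.9 -38.7] turn [-0.2 -0.1 44.7] | w 75.5 gf 0.0 ft [ 0.4 -0.1  0.3]
t 7.92 pos [491.3 -93.4 141.1] yaw [-1.799e+02 -1.000e-01  3.970e+01] -> shift [-0.4 -0.8 21.1] turn [-0.1 -0.1 -0.3] | w 75.5 gf 0.0 ft [ 0.4 -0.1  0.3]
```

View pics/w3.png

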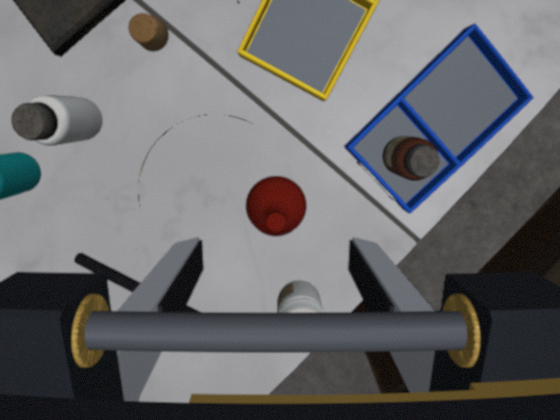

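The amber vial stands in the blue narrow compartment at (415,158). The bulb at (276,206) is centred between the fingers. Descending onto it.

```bash
python3 -m handwheel '{"xyz": [[0,0,28],[0,0,28],[0,0,28],[0,0,24],[0,0,14],[0,0,5],[0,0,0]], "rotation": [[0,0,0],[0,0,0],[0,0,0],[0,0,0],[0,0,0],[0,0,0],[0,0,0]]}'
python3 -c "
from h import *
plan(490.5,-93,7,40)"
```

```text
time_s: 8.5
eef_pos: [490.5, -92.9, 12.8]
eef_rot: [-3.138, -0.0, 0.693]
ft_force: [-0.0, 0.3, 0.4]
gripper_width: 75.0
grasp_force: 0.0
t 8.5 pos [490.5 -92.9  12.8] yaw [-179.8   -0.    39.7] -> shift [-0.   0.1  5.8] turn [-0.2 -0.  -0.3] | w 75.0 gf 0.0 ft [-0.   0.3  0.4]
```

```bash
python3 -m handwheel '{"xyz": [[0,0,4],[0,0,1.5],[0,0,0],[0,0,0],[0,0,0],[0,0,0],[0,0,0],[0,0,0]], "rotation": [[0,0,0],[0,0,0],[0,0,0],[0,0,0],[0,0,0],[0,0,0],[0,0,0],[0,0,0]]}' 1 20
python3 -c "
from h import *
plan(657.4,-155.2,120,40)"
```

```text
time_s: 9.17
eef_pos: [491.8, -92.8, 8.8]
eef_rot: [-3.14, -0.003, 0.695]
ft_force: [-0.4, 0.8, 6.2]
gripper_width: 49.1
grasp_force: 20.0
t 9.17 pos [491.8 -92.8   8.8] yaw [-179.9   -0.2   39.8] -> shift [  87.5  153.8 -111.2] turn [-0.1 -0.2 -0.2] | w 49.1 gf 20.0 ft [-0.4  0.8  6.2]
```

```bash
python3 -m handwheel '{"xyz": [[0,0,-10],[0,0,-25],[0,0,-32],[0,0,-30],[0,0,-12]], "rotation": [[0,0,0],[0,0,0],[0,0,0],[0,0,0],[0,0,0]]}' | tail -3
python3 -m handwheel '{"xyz": [[8,14,0],[15,26,0],[16,28,0],[16,28,0],[16,28,0],[10.5,18,0],[6,10,0],[0,0,0]], "rotation": [[0,0,0],[0,0,0],[0,0,0],[0,0,0],[0,0,0],[0,0,0],[0,0,0],[0,0,0]]}' | head -3
python3 -c "
from h import *
s=env.snapshot('wrist'); cv2.imwrite('pics/w4.png',s['img'])
plan(657.4,-155.2,20,40)"
```

```text
ft_force: [1.9, -1.4, -0.7]
gripper_width: 48.9
grasp_force: 20.0
time_s: 10.25
eef_pos: [657.7, -154.9, 117.0]
eef_rot: [-3.141, -0.002, 0.695]
t 10.3 pos [ 655.8 -154.2  116.7] yaw [-1.798e+02 -1.000e-01  3.980e+01] -> shift [ 0.5  2.1 96.7] turn [-0.2 -0.1 -0.2] | w 48.5 gf 20.0 ft [-0.8  0.6 -0. ]
```

View pics/w4.png

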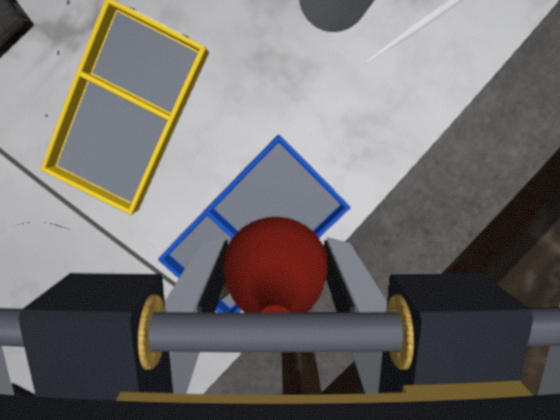

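```bash
python3 -m handwheel '{"xyz": [[0.5,2,20],[0,0,28],[0,0,24],[0,0,16],[0,0,8],[0,0,0]], "rotation": [[0,0,0],[0,0,0],[0,0,0],[0,0,0],[0,0,0],[0,0,0]]}' | head -3
python3 -c "
from h import *
plan(657.4,-155.2,12.8,40)"
```

```text
time_s: 10.8
eef_pos: [654.9, -153.7, 19.3]
eef_rot: [-3.135, 0.001, 0.695]
t 10.8 pos [ 654.9 -153.7   19.3] yaw [-1.796e+02  1.000e-01  3.980e+01] -> shift [1.  2.7 6.5] turn [-0.4  0.1 -0.2] | w 49.0 gf 20.0 ft [-0.5 -0.2  0. ]
```

```bash
python3 -m handwheel '{"xyz": [[0.7,2,1],[0,0,2],[0,0,2],[0,0,0]], "rotation": [[0,0,0],[0,0,0],[0,0,0],[0,0,0]]}' 
python3 -c "
from h import *
plan(657.4,-155.2,12.8,40)"
```

```text
time_s: 11.13
eef_pos: [659.6, -155.8, 16.6]
eef_rot: [-3.14, -0.002, 0.695]
ft_force: [1.1, 0.7, -0.4]
gripper_width: 48.8
grasp_force: 20.0
t 11.13 pos [ 659.6 -155.8   16.6] yaw [-1.799e+02 -1.000e-01  3.980e+01] -> shift [-1.3 -1.9  3.8] turn [-0.1 -0.1 -0.2] | w 48.8 gf 20.0 ft [ 1.1  0.7 -0.4]
```

```bash
python3 -m handwheel '{"xyz": [[0,0,1.5],[0,0,1.5],[0,0,0.5],[0,0,0],[0,0,0]], "rotation": [[0,0,0],[0,0,0],[0,0,0],[0,0,0],[0,0,0]]}' 
python3 -c "
from h import *
plan(657.4,-155.2,12.8,40)"
```

```text
time_s: 11.55
eef_pos: [659.4, -155.8, 12.8]
eef_rot: [-3.139, -0.002, 0.695]
ft_force: [-0.8, -0.3, 4.1]
gripper_width: 48.6
grasp_force: 20.0
t 11.55 pos [ 659.4 -155.8   12.8] yaw [-1.799e+02 -1.000e-01  3.980e+01] -> shift [-1.2 -1.7  0. ] turn [-0.1 -0.1 -0.2] | w 48.6 gf 20.0 ft [-0.8 -0.3  4.1]
```

```bash
python3 -m handwheel '{"xyz": [[0,0,0],[0,0,0],[0,0,0],[0,0,-4],[0,0,-15],[0,0,-30],[0,0,-36],[0,0,-38]], "rotation": [[0,0,0],[0,0,0],[0,0,0],[0,0,0],[0,0,0],[0,0,0],[0,0,0],[0,0,0]]}' 0.4
python3 -c "
from h import *
plan(439,77,160,12.5)"
```

```text
time_s: 12.22
eef_pos: [658.6, -156.1, 137.1]
eef_rot: [-3.138, -0.001, 0.695]
ft_force: [0.4, 0.4, -0.1]
gripper_width: 56.5
grasp_force: 0.0
t 12.22 pos [ 658.6 -156.1  137.1] yaw [-179.8   -0.    39.8] -> shift [ -19.4 -319.7  -21.8] turn [-0.2  0.  27.3] | w 56.5 gf 0.0 ft [ 0.4  0.4 -0.1]
```

```bash
python3 -m handwheel '{"xyz": [[-2.4,-36,-4],[-2.4,-38,-4],[-2.4,-38,-4],[-2.4,-38,-4],[-2.4,-38,-2],[-2.4,-38,-2],[-2.4,-38,-1],[-2.4,-38,0]], "rotation": [[0,0,0],[0,0,0],[0,0,0],[0,0,0],[0,0,0],[0,0,0],[0,0,0],[0,0,0]]}' 0.25 | head -2
python3 -m handwheel '{"xyz": [[0,-18,0],[0,0,0],[0,0,0],[0,0,0],[0,0,0],[0,0,0]], "rotation": [[0,0,0],[0,0,6.8],[0,0,6.8],[0,0,6.8],[0,0,6.8],[0,0,0]]}' | head -3
python3 - <<'E'
from h import *
s=env.snapshot('wrist'); cv2.imwrite('pics/w5.png',s['img'])
P=np.array([[bydepth(s,u,v) for u in range(60,500)] for v in range(20,300)]).reshape(-1,3)
k=P[(np.hypot(P[:,0]-439,P[:,1]-77)<28)&(P[:,2]>70)&(P[:,2]<83)]
print(len(k),k.mean(0),(k.min(0)+k.max(0))/2)
plan(439,77,14,12.5)
E
```

```text
time_s: 12.88
eef_pos: [450.4, 64.5, 158.6]
time_s: 13.38
eef_pos: [440.1, 77.4, 158.2]
eef_rot: [-3.138, -0.002, 0.217]
928 [439.08132646  78.93554615  77.3117152 ] [438.33089544  78.87406882  74.99810892]
t 13.43 pos [440.   77.4 158. ] yaw [-1.798e+02 -1.000e-01  1.280e+01] -> shift [ -1.3   0.6 144. ] turn [-0.2 -0.1  0.3] | w 70.1 gf 0.0 ft [-0.  -1.  -0.1]
```

View pics/w5.png

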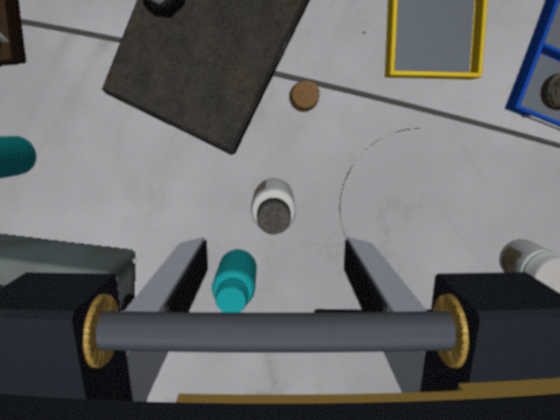

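The white vial with the black cap is at (273,208), centred; turquoise at (235,285) is clear of the fingers. Descending.

```bash
python3 -m handwheel '{"xyz": [[-0.8,-1,22],[0,0,30],[0,0,30],[0,0,26],[0,0,18],[0,0,8],[0,0,0]], "rotation": [[0,0,0],[0,0,0],[0,0,0],[0,0,0],[0,0,0],[0,0,0],[0,0,0]]}' | head -2
python3 -m handwheel '{"xyz": [[0,0,0],[0,0,0],[0,0,0],[0,0,0],[0,0,0],[0,0,0],[0,0,0]], "rotation": [[0,0,0],[0,0,0],[0,0,0],[0,0,0],[0,0,0],[0,0,0],[0,0,0]]}' 1 20
python3 -c "
from h import *
plan(679.5,-8.9,150,12.5)"
```

```text
time_s: 14.02
eef_pos: [438.0, 78.3, 22.3]
time_s: 14.6
eef_pos: [439.0, 78.7, 23.7]
eef_rot: [-3.138, -0.001, 0.221]
ft_force: [0.4, 0.1, 5.3]
gripper_width: 35.2
grasp_force: 20.0
t 14.6 pos [439.   78.7  23.7] yaw [-1.798e+02 -1.000e-01  1.260e+01] -> shift [ 215.7  137.8 -126.5] turn [-0.2 -0.1  0.1] | w 35.2 gf 20.0 ft [0.4 0.1 5.3]
```

```bash
python3 -m handwheel '{"xyz": [[0,0,-12],[0,0,-28],[0,0,-34],[0,0,-26],[6,20,-5],[12,34,0],[12,34,0],[12,34,0]], "rotation": [[0,0,0],[0,0,0],[0,0,0],[0,0,0],[0,0,0],[0,0,0],[0,0,0],[0,0,0]]}' | head -2
python3 -m handwheel '{"xyz": [[30,16,0],[34,0,0],[34,0,0],[34,0,0],[25,0,0],[14,0,0],[0,0,0]], "rotation": [[0,0,0],[0,0,0],[0,0,0],[0,0,0],[0,0,0],[0,0,0],[0,0,0]]}' | tail -5
python3 -c "
from h import *
s=env.snapshot('wrist'); cv2.imwrite('pics/w6.png',s['img'])
plan(679.5,-8.9,28,12.5)"
```

```text
time_s: 15.27
eef_pos: [506.8, -32.4, 128.1]
eef_pos: [679.1, -8.5, 126.8]
eef_rot: [-3.139, -0.002, 0.223]
ft_force: [-0.3, -0.3, -0.7]
gripper_width: 34.6
grasp_force: 20.0
t 15.9 pos [676.9  -9.4 126.8] yaw [-179.8    0.    12.7] -> shift [ 2.7  0.4 98.8] turn [-0.2  0.   0.2] | w 35.1 gf 20.0 ft [-0.  -0.2 -0.3]
```

View pics/w6.png

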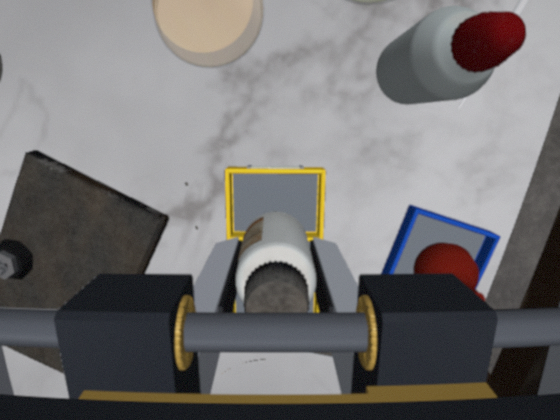

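The white vial is held upright over the yellow narrow end, whose far rim runs (225,168)–(327,168). The bulb sits in the blue wide compartment at (445,265). Descending.

```bash
python3 -m handwheel '{"xyz": [[1.5,0,20],[0,0,28],[0,0,24],[0,0,14],[0,0,5],[0,0,0],[0,0,0]], "rotation": [[0,0,0],[0,0,0],[0,0,0],[0,0,0],[0,0,0],[0,0,0],[0,0,0]]}' | head -5
python3 -c "
from h import *
plan(679.5,-8.9,27.7,12.5)"
```

```text
time_s: 16.48
eef_pos: [678.4, -9.8, 37.8]
eef_rot: [-3.139, -0.001, 0.22]
ft_force: [-0.1, -0.6, 0.3]
gripper_width: 35.1
t 16.48 pos [678.4  -9.8  37.8] yaw [-1.799e+02 -1.000e-01  1.260e+01] -> shift [ 1.2 -0.7 10.1] turn [-0.1 -0.1  0.1] | w 35.1 gf 20.0 ft [-0.1 -0.6  0.3]
```

```bash
python3 -m handwheel '{"xyz": [[1,-0.5,4],[0,0,3],[0,0,1.5],[0,0,1.5],[0,0,0],[0,0,0]], "rotation": [[0,0,0],[0,0,0],[0,0,0],[0,0,0],[0,0,0],[0,0,0]]}' | head -5
python3 -c "
from h import *
plan(679.5,-8.9,27.7,12.5)"
```

```text
time_s: 16.98
eef_pos: [679.3, -8.5, 27.7]
eef_rot: [-3.138, -0.001, 0.22]
ft_force: [-0.6, 1.1, 4.9]
gripper_width: 34.9
t 16.98 pos [679.3  -8.5  27.7] yaw [-1.798e+02 -1.000e-01  1.260e+01] -> shift [0.1 0.5 0. ] turn [-0.2 -0.1  0.1] | w 34.9 gf 20.0 ft [-0.6  1.1  4.9]
```

```bash
python3 -m handwheel '{"xyz": [[0,0,0],[0,0,0],[0,0,0],[0,0,-4],[0,0,-18],[0,0,-32],[0,0,-36],[0,0,-36]], "rotation": [[0,0,0],[0,0,0],[0,0,0],[0,0,0],[0,0,0],[0,0,0],[0,0,0],[0,0,0]]}' 0.45
python3 -c "
from h import *
plan(433,-169,150,12.5)"
```

```text
time_s: 17.65
eef_pos: [678.3, -9.2, 153.8]
eef_rot: [-3.139, 0.001, 0.22]
ft_force: [1.0, 0.6, 0.1]
gripper_width: 52.1
grasp_force: 0.0
t 17.65 pos [678.3  -9.2 153.8] yaw [-1.798e+02  1.000e-01  1.260e+01] -> shift [-274.3  102.4    3.9] turn [-0.2  0.1  0.1] | w 52.1 gf 0.0 ft [1.  0.6 0.1]
```

```bash
python3 -m handwheel '{"xyz": [[-30,11,0],[-36,13.5,0],[-36,13.5,0],[-36,13.5,0],[-36,13.5,0],[-36,13.5,0],[-36,13.5,0],[-28,10.5,0]], "rotation": [[0,0,0],[0,0,0],[0,0,0],[0,0,0],[0,0,0],[0,0,0],[0,0,0],[0,0,0]]}' 0.2 | head -2
python3 -m handwheel '{"xyz": [[0,0,0],[0,0,0]], "rotation": [[0,0,0],[0,0,0]]}' | head -2
python3 - <<'E'
from h import *
s=env.snapshot('wrist'); cv2.imwrite('pics/w7.png',s['img'])
P=np.array([[bydepth(s,u,v) for u in range(60,500)] for v in range(20,300)]).reshape(-1,3)
k=P[(np.hypot(P[:,0]-433,P[:,1]+169)<32)&(P[:,2]>45)&(P[:,2]<60)]
print(len(k),k.mean(0),(k.min(0)+k.max(0))/2)
plan(433,-169,24,12.5)
E
```

```text
time_s: 18.32
eef_pos: [431.2, -170.4, 152.8]
time_s: 18.48
eef_pos: [433.1, -170.0, 153.0]
2088 [ 433.80298702 -170.2698581    55.27682933] [ 432.74507661 -170.60839642   51.77846885]
t 18.53 pos [ 434.5 -169.2  152.9] yaw [-1.798e+02 -1.000e-01  1.260e+01] -> shift [-1.600e+00 -1.000e-01  1.289e+02] turn [-0.2 -0.1  0.1] | w 75.6 gf 0.0 ft [ 0.7  0.6 -0.3]
```

View pics/w7.png

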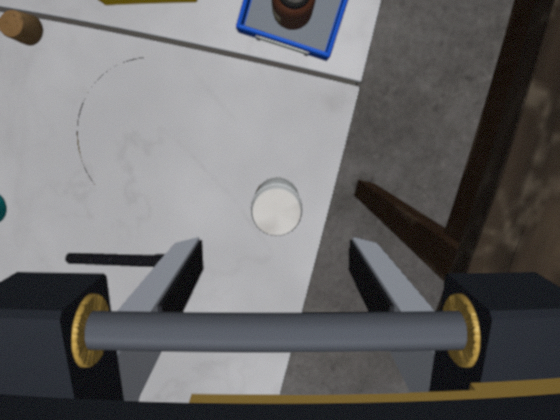

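The jar lid is at (276,209), centred between the fingers. Descending to grip it at the lid.

```bash
python3 -m handwheel '{"xyz": [[-1,0.5,22],[0,0,30],[0,0,28],[0,0,24],[0,0,15],[0,0,6],[0,0,0]], "rotation": [[0,0,0],[0,0,0],[0,0,0],[0,0,0],[0,0,0],[0,0,0],[0,0,0]]}' | head -2
python3 -m handwheel '{"xyz": [[0,0,0],[0,0,0],[0,0,0],[0,0,0],[0,0,0],[0,0,0],[0,0,0]], "rotation": [[0,0,0],[0,0,0],[0,0,0],[0,0,0],[0,0,0],[0,0,0],[0,0,0]]}' 1 20
python3 -c "
from h import *
plan(613.2,-23.5,130,12.5)"
```

```text
time_s: 19.12
eef_pos: [433.4, -168.3, 26.1]
time_s: 19.7
eef_pos: [433.5, -169.4, 27.9]
eef_rot: [-3.139, -0.001, 0.22]
ft_force: [-0.8, 0.5, 3.1]
gripper_width: 40.3
grasp_force: 20.0
t 19.7 pos [ 433.5 -169.4   27.9] yaw [-1.799e+02 -1.000e-01  1.260e+01] -> shift [ 207.4 -103.4 -101.6] turn [-0.1 -0.1  0.1] | w 40.3 gf 20.0 ft [-0.8  0.5  3.1]
```

```bash
python3 -m handwheel '{"xyz": [[0,0,-10],[0,0,-24],[0,0,-30],[0,0,-28],[8,-4,-10],[24,-12,0],[32,-16,0],[34,-17,0]], "rotation": [[0,0,0],[0,0,0],[0,0,0],[0,0,0],[0,0,0],[0,0,0],[0,0,0],[0,0,0]]}' | head -2
python3 -m handwheel '{"xyz": [[34,-17,0],[32,-16,0],[24,-12,0],[14,-7,0],[5,-2.5,0],[0,0,0],[0,0,0]], "rotation": [[0,0,0],[0,0,0],[0,0,0],[0,0,0],[0,0,0],[0,0,0],[0,0,0]]}' | tail -5
python3 -c "
from h import *
s=env.snapshot('wrist'); cv2.imwrite('pics/w8.png',s['img'])
plan(613.2,-23.5,31.9,12.5)"
```

```text
time_s: 20.37
eef_pos: [518.3, -100.2, 130.4]
eef_pos: [611.3, -24.4, 129.6]
eef_rot: [-3.139, 0.001, 0.219]
ft_force: [0.7, -0.2, 0.3]
gripper_width: 40.3
grasp_force: 20.0
t 21.0 pos [611.1 -24.9 129.8] yaw [-1.798e+02  1.000e-01  1.250e+01] -> shift [ 2.5 -0.7 97.9] turn [-0.2  0.1  0. ] | w 40.2 gf 20.0 ft [ 0.1 -1.1 -0.1]
```

View pics/w8.png

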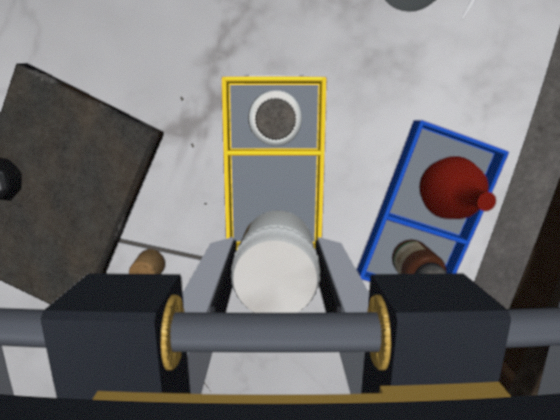

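The jar is held upright. The white vial stands in the yellow narrow compartment at (275,117), and the bulb and amber vial are in the blue tray. Lowering the jar.

```bash
python3 -m handwheel '{"xyz": [[2,-0.5,20],[0,0,28],[0,0,24],[0,0,13],[0,0,5],[0,0,0],[0,0,0]], "rotation": [[0,0,0],[0,0,0],[0,0,0],[0,0,0],[0,0,0],[0,0,0],[0,0,0]]}' | head -5
python3 -c "
from h import *
plan(613.2,-23.5,31.7,12.5)"
```

```text
time_s: 21.58
eef_pos: [614.7, -22.9, 40.8]
eef_rot: [-3.139, -0.001, 0.219]
ft_force: [-0.1, 0.5, 0.2]
gripper_width: 40.0
t 21.58 pos [614.7 -22.9  40.8] yaw [-1.799e+02 -1.000e-01  1.260e+01] -> shift [-1.6  0.2  9.1] turn [-0.1 -0.1  0.1] | w 40.0 gf 20.0 ft [-0.1  0.5  0.2]
```

```bash
python3 -m handwheel '{"xyz": [[-1,0,4],[0,0,3],[0,0,1.2],[0,0,1],[0,0,0],[0,0,0]], "rotation": [[0,0,0],[0,0,0],[0,0,0],[0,0,0],[0,0,0],[0,0,0]]}' | head -5
python3 -c "
from h import *
plan(613.2,-23.5,31.7,12.5)"
```

```text
time_s: 22.08
eef_pos: [613.8, -22.3, 31.9]
eef_rot: [-3.138, -0.002, 0.22]
ft_force: [-1.5, 0.4, 6.5]
gripper_width: 40.1
t 22.08 pos [613.8 -22.3  31.9] yaw [-1.798e+02 -1.000e-01  1.260e+01] -> shift [-0.9  1.1  0.2] turn [-0.2 -0.1  0.1] | w 40.1 gf 20.0 ft [-1.5  0.4  6.5]
```

Floor contact. Release, rise, then back off for a final check.

```bash
python3 -m handwheel '{"xyz": [[0,0,0],[0,0,0],[0,0,0],[0,0,-4],[0,0,-18],[0,0,-32],[0,0,-36],[0,0,-36]], "rotation": [[0,0,0],[0,0,0],[0,0,0],[0,0,0],[0,0,0],[0,0,0],[0,0,0],[0,0,0]]}' 0.4 | head -2
python3 -m handwheel '{"xyz": [[-30,10,-5],[-36,10,-5],[-36,10,-5],[-36,10,-5],[-36,10,0],[-10,2,0],[0,0,0],[0,0,0]], "rotation": [[0,0,0],[0,0,0],[0,0,0],[0,0,0],[0,0,0],[0,0,0],[0,0,0],[0,0,0]]}' | head -2
python3 - <<'E'
from h import *
w=env.snapshot('wrist')['img']; s=env.snapshot('scene')['img'][120:300,180:420]
t=env.snapshot('top')['img'][100:300,240:400]
o=np.zeros((600,800,3),np.uint8); o[:300,:400]=cv2.resize(w,(400,300)); b=cv2.resize(s,(400,300)); o[:300,400:]=b
o[300:,:240]=cv2.resize(t,(240,300)); cv2.imwrite('pics/fin.png',o)
E
```

```text
time_s: 22.75
eef_pos: [612.7, -22.8, 157.7]
time_s: 23.42
eef_pos: [446.2, -113.5, 176.8]
```

View pics/fin.png

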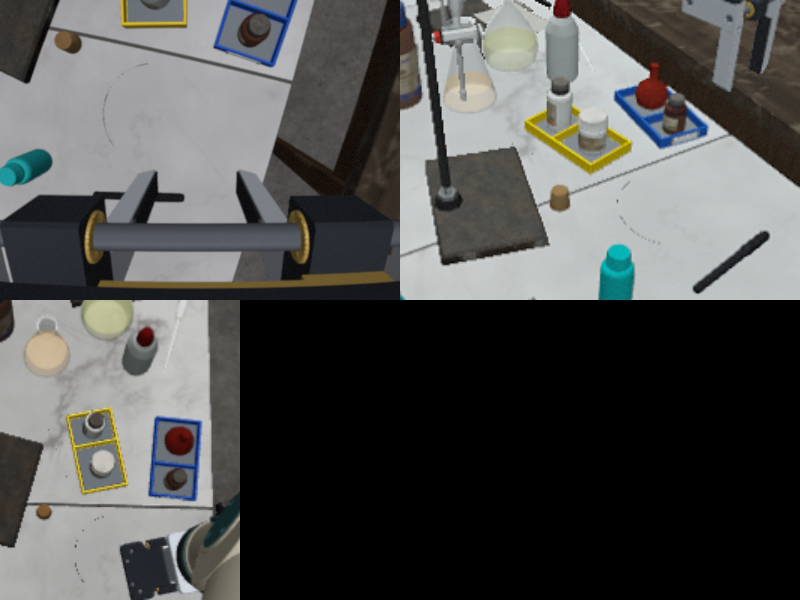

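The final picture shows all four pieces upright in their compartments: amber vial (177,479), bulb (180,440), white vial (95,424) and jar (102,463) in the top view. The wash bottle, flask and cork are where they were.

```bash
python3 -c "
from rig import env
print(env.sign_off())"
```

```text
the job is handed in; nothing more can be done
None
```

Both kits are made up and handed in at about 24 s of robot time: amber vial and red bulb in the blue tray, white vial and lidded jar in the yellow tray, all upright in their compartments, with the wash bottle, flask and cork left where they were.

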